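# Set the bedside sound machine by clicks

## Robot

A 6-joint arm with a two-finger parallel gripper is mounted at the origin on the work surface. World frame = base frame: x ahead of the robot, y to its left, z up, the work surface at z = 0. Lengths are in m, angles in rad, forces in N, time in s.
With the tool pointing down it reaches from about 0.375 to 0.9 m from the base axis. Payload 3.1 kg.
Tool frame: the origin (TCP) lies midway between the tips of the shut fingers; the grasp point (between the pads) lies 19 mm behind it; z points along the fingers, y is the line along which they close (so a half turn about z gives the same grasp; the last joint's range is limited). The gripper opens to 85 mm and grips with 20 to 120 N. Pads are 22 mm wide; open, the fingers measure 114 mm over their backs; the gripper's body (76 mm by 85 mm) begins 54 mm behind the grasp point. The pads swing forward as they close: fully open they stand 13 mm farther back than shut.
Start: joints at [-1.46, 0.527, 1.433, -0, 1.181, -0.178], TCP at [0.179, -0.599, 0.231] pointing down, gripper open.
Joint ranges: [-3.08, 3.08], [-0.75, 2.2], [0.22, 2.44], [-1.43, 4.57], [0, 2.65], [-2.85, 2.85]. Speed limits (rad/s): [2.79, 2.79, 3.14, 3.14, 3.14, 3.14].

## Interface

Orientations are given as a unit quaternion [x, y, z, w].
In Python, from station import manip gives the robot as it stands.
- The arm moves only by the tool step_arm, never from a script. Its argument "targets" is text: rows parted by semicolons, each of 4 numbers parted by spaces: the shift along the tool's x, y, z in mm, then the turn about the tool's z in degrees. A call has 1 to 12 rows; each row is the pose to reach, as a shift and turn from the pose commanded when the call began, along the tool's axes at that moment; what a row does not reach only later rows make up. A row lasts 1/10 s, in which the tool goes at most 50 mm and 8.59 degrees, less where a joint would pass 70% of its speed; a pose out of reach is approached as far as the arm can. A call with a gripper value outside its range is refused whole. "gripper" is the closure, from 0 (fully open) to 1 (shut), set as the call begins (left out, the last holds). The fingers move at their own pace and stop on an object; "squeeze" is the grip in N (left out, the last holds). Time passes only in rows, so rows that repeat a pose let the fingers close. It gives the time, the measured TCP pose, the force, the opening and the grip force at its end, in the units of the state.
- manip.sense(): the state, without advancing time (a new reading comes with each control period).
- manip.snapshot(name): name is "scene" or "side" or "wrist"; returns the picture (384x512x3 uint8, red, green, blue); there is no depth.
- manip.get_calibration(name): a dict with "fov_y" (degrees; the focal length in pixels is half the picture's height over the tangent of half this angle, whatever the lens; pixels are square), "cx", "cy" (the principal point, pixels), "k1" (the pictures are not rectified: a ray, as slopes to the right and down, at radius r is drawn at 1 + k1 r^2 times it, then the intrinsics apply), "extrinsics" (4x4, takes a point from camera to world coordinates); the wrist camera has in their place "tool_from_camera" (4x4, takes a point from camera to tool coordinates, whose origin is the TCP and whose axes are the flange's). Camera axes: x right, y down, z forward; pixel columns grow to the right and rows downward; lengths in m; the calibration is good to about 2 mm. A picture is of the moment at which its call begins: read the wrist's pose just before it. get_calibration takes no time and is no camera call.
- manip.sign_off(): hands the job in; it is judged then, once.
Trained networks look in the newest picture that a camera, given by its name, has taken for a name from the list of things; names that differ only in an ending like _2 or _b are one class to them, and where a whole thing is asked for, a point or a joint stands for the part that bears it (a point fixed in the world has none). Each returns a list of dicts, best first, with "p" (0 to 1); they miss things now and then, are a little off and sometimes report something else, mostly with a low value. They report only what shows in the picture. A call takes as long as a camera call.
- manip.recognise(camera, query): "position" ([column, row] in pixels, amid what is visible of it).
- manip.masks_of(camera, query): "pixels" (384x512 bool, what is visible of it) and "position" ([column, row] in pixels, amid what is visible of it).
- manip.mark_of(camera, query): "position" ([column, row] in pixels: a listed point, or the origin of a listed thing).
The state is a dict: "t": time; "q": joint angles; "qd": joint speeds; "tau": joint torques, N m; "tcp_pos": TCP position; "tool_rot": TCP orientation; "force": force on the tool from outside, world axes, zero at the start; "ft_torque": the same for the moment, N m; "finger_gap": opening from 0.0 (shut) to 1.0 (fully open); "gripper_force": force on a finger pad.
Only numpy, scipy, OpenCV 4.12 (cv2) and the standard library are available. Lean on these libraries where they do the work, as an engineer would, in place of code of your own. Each camera call takes 0.05 s, during which the arm holds its last target. There are 200 camera calls.

## Task

Set the sound machine on the nightstand for the night: with a fingertip, push the pointer of its rotary selector round clockwise to the fifth click after off (off is the long mark, each click after it has a short mark), and only then press the round start button all the way down and let it spring back. Do not pinch or force the selector, do not lift or shove the machine or strike it hard, and leave the other things on the nightstand alone.

Things in the scene. Friction and masses are not known exactly. Their poses are not given: they have to be found in the camera images.
- machine: Bedside sound machine, a loose low box of 0.85 to 1.0 kg: 144 (its x) x 234 (its y) x 70 mm high, grey fabric sides, flat white top deck at 70 mm. Origin: centre of the underside; z up; at yaw 0 x points away from the robot, y to the robot's left. On the deck, seen from the robot, stand the selector (left) and the start button (right), both black. Over about 5 N sideways makes it slide.
- selector_axis (a point): Point of the selector's upright turning axis at deck level, 45 mm towards +y from the machine's middle. A low hub, 40 mm across, stands 10 mm above the deck there and carries the pointer. Printed marks lie on the deck round it, 55 to 72 mm from the axis: one long mark (off), then clockwise seven short marks 30 degrees apart.
- selector (a joint): Turn of the selector, rad, growing clockwise seen from above: 0 at off (a stop), 0.5236 (30 degrees) per click, 3.665 at the seventh click (a stop); the fifth is 2.618. At value v the pointer points 105 degrees minus v counter-clockwise from the machine's +x. Detents: up to 0.04 N m to leave one; past halfway it jumps on to the next and rests there. Starts from off to the third click.
- selector_lug: The selector's pointer, a bar 10 mm thick from 6 mm behind the axis to 52 mm from it, standing from 4 to 30 mm above the deck; origin on the turning axis at deck level, its x axis points along the bar to the pointing end. About 1 N sideways near its outer end turns it.
- lug_end (a point): Top edge of the pointer's outer end, 52 mm from the axis and 30 mm above the deck.
- button_top (a point): Centre of the top of the start button, a round black push button 28 mm across, 78 mm towards -y from the machine's middle; its top stands 10 mm above the deck when up.
- start_button (a joint): Travel of the start button, m: 0 up, 0.005 fully down; a spring returns it; 1.5 N starts it moving and 5 N takes it fully down.
- comb: Black plastic comb, 150 x 27 x 5 mm, lying loose between the robot and the machine; origin under its middle.
- whale: Silicone bath toy whale, about 115 mm long and 57 mm high, loose, to the +y side of the machine; origin under its round body.
- pump_bottle: Empty pump bottle, 54 mm across, 143 mm high with its pump head, loose, to the -y side of the machine; origin under its middle.
- spoon: Steel spoon, 155 mm long, lying loose to the robot's right; origin under its middle.
- mug: White mug, 80 mm across, 90 mm high, loose, to the robot's left; origin under its middle.

How it is judged:
By the outcome, as a careful person would: the job done as asked, in the order asked, and still so for the second after the job is handed in, with the robot touching nothing.
It also fails if it takes over 70 s, if anything falls off the work surface, if the arm or the gripper's body presses on something with over 40 N, if the wrist force passes 120 N, or if a joint passes its speed limit or range.

## Working session

There is one attempt and no reset: what is moved stays moved. The work goes in short steps, Python scripts to look and compute and a tool call to move; the robot and the scene stay as the last step left them, time stands still between calls to the robot, and variables do not carry over. Pictures are saved under pics/ and viewed, at most 10 in all, crops included, and the job is handed in when it is done.

Besides the shell and the picture viewer there is one more tool, called after "Request:" by a JSON object that holds its "api" and its "payload", one argument or row to a line. step_arm: Moves the arm, as the interface text tells. Its arguments: {"type":"object","properties":{"targets":{"type":"string"},"gripper":{"type":"number"},"squeeze":{"type":"number"}},"required":["targets"]}

```bash
mkdir -p pics; cat > h.py <<'E'
import numpy as np, cv2
from scipy.spatial.transform import Rotation as R
from station import manip
def K(c):
    f=192/np.tan(np.radians(c["fov_y"])/2); return f
def pose(name,c):
    if name!="wrist": return np.array(c["extrinsics"])
    s=manip.sense(); T=np.eye(4); T[:3,:3]=R.from_quat(s["tool_rot"]).as_matrix(); T[:3,3]=s["tcp_pos"]
    return T@np.array(c["tool_from_camera"])
def ray(name,px,T=None):
    c=manip.get_calibration(name); f=K(c); T=pose(name,c) if T is None else T
    d=(np.array(px,float)-[c["cx"],c["cy"]])/f; u=d.copy()
    for _ in range(30): u=d/(1+c["k1"]*(u@u))
    return T[:3,3], T[:3,:3]@np.array([u[0],u[1],1])
def atz(name,px,z,T=None):
    o,d=ray(name,px,T); return o+d*(z-o[2])/d[2]
def proj(name,P,T=None):
    c=manip.get_calibration(name); f=K(c); T=pose(name,c) if T is None else T
    p=T[:3,:3].T@(np.array(P)-T[:3,3]); u=p[:2]/p[2]; return u*(1+c["k1"]*(u@u))*f+[c["cx"],c["cy"]]
def tri(rs):
    A=0;b=0
    for o,d in rs:
        d=d/np.linalg.norm(d); M=np.eye(3)-np.outer(d,d); A=A+M; b=b+M@o
    return np.linalg.solve(A,b)
def snap(name,fn=None):
    im=manip.snapshot(name)
    if fn: cv2.imwrite("pics/"+fn,im[:,:,::-1])
    return im
E
python3 - <<'E'
from h import *
s=manip.sense();print(s["t"],s["tcp_pos"],s["tool_rot"])
ims=[snap(n) for n in("scene","side")]
cv2.imwrite("pics/a.png",cv2.resize(np.hstack(ims)[:,:,::-1],None,fx=.78,fy=.78))
cv2.imwrite("pics/scene.png",ims[0][:,:,::-1]);
for q in["selector_axis","lug_end","button_top","machine"]:
  rs=[]
  for n in("scene","side"):
    r=manip.mark_of(n,q)[:2]
    print(q,n,[(np.round(x["position"],1),round(x["p"],2)) for x in r])
    if r: rs.append(ray(n,r[0]["position"]))
  if len(rs)==2: print(tri(rs).round(4))
for n in("scene","side"): print(n,np.round(pose(n,manip.get_calibration(n))[:3,3],2))
E
```

```text
0.0 [ 0.17853889 -0.59820131  0.23034549] [ 9.89521221e-01  1.44383370e-01  3.91671192e-05 -1.09290922e-03]
selector_axis scene [(array([274.9, 198.1]), 0.95)]
selector_axis side [(array([245.3, 196.6]), 0.73)]
[0.5981 0.0443 0.0759]
lug_end scene [(array([293.6, 187.4]), 0.52)]
lug_end side [(array([233.3, 194.7]), 0.51)]
[0.6219 0.0928 0.1045]
button_top scene [(array([248.3, 225.6]), 0.52)]
button_top side [(array([258.4, 181. ]), 0.39)]
[ 0.6099 -0.0739  0.0759]
machine scene [(array([262.1, 222. ]), 0.91)]
machine side [(array([223.8, 238.8]), 0.65), (array([248.5, 210.8]), 0.56)]
[ 0.6028  0.0776 -0.1048]
scene [ 1.1  -0.55  1.24]
side [-0.01  0.96  0.89]
```

View pics/a.png

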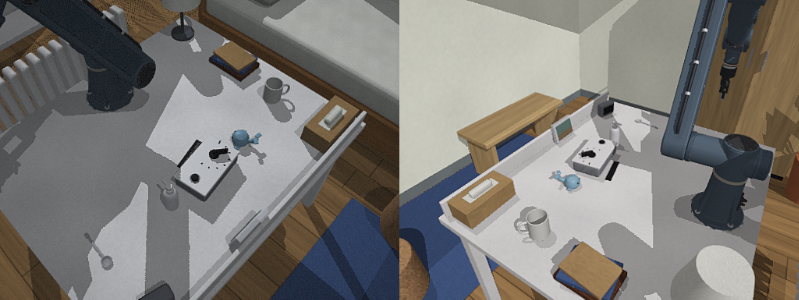

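The scene view shows the machine at about (265,215) full-scale, with the selector at its far left and the button near right, the whale on the left and the bottle on the right. Next I look from above with the wrist camera.

```bash
cat >> h.py <<'E'
def to(P,yaw=None):
    "shift mm in tool axes and turn deg; yaw = world heading (deg) of tool x"
    s=manip.sense(); M=R.from_quat(s["tool_rot"]).as_matrix()
    y0=np.degrees(np.arctan2(M[1,0],M[0,0]))
    return (M.T@(np.array(P)-s["tcp_pos"])*1000).round(1), None if yaw is None else round(-((yaw-y0+180)%360-180),1), round(y0,1)
E
python3 - <<'E'
from h import *
print(to([0.5,0.0,0.40],0)); c=manip.get_calibration("wrist");print(np.round(c["tool_from_camera"],3),c["fov_y"], manip.sense()["q"])
E
```

```text
(array([ 479.1, -482.1, -168.7]), np.float64(16.6), np.float64(16.6))
[[-0.    -0.954 -0.301  0.077]
 [ 1.    -0.     0.    -0.001]
 [-0.001 -0.301  0.954 -0.142]
 [ 0.     0.     0.     1.   ]] 65.23504057823172 [-1.45948553e+00  5.27526178e-01  1.43275146e+00 -1.40750407e-05
  1.18136014e+00 -1.78510941e-01]
```

Request:
{"api": "step_arm", "payload": {
  "targets": "20 -15 -20 0;60 -45 -50 1;105 -80 -70 3;150 -115 -70 5;195 -150 -70 7;240 -185 -70 9;285 -220 -70 11;330 -250 -70 13;375 -285 -70 15;420 -315 -70 16.6;460 -345 -70 16.6;500 -375 -70 16.6",
  "gripper": 1,
  "squeeze": 20
}}

```text
t: 1.7
tcp_pos: [0.5152, -0.1433, 0.3016]
tool_rot: [1.0, 0.0, 0.0, 0.0]
force: [0.3, -0.6, -0.4]
finger_gap: -0.003
gripper_force: 0.0
```

```bash
python3 -c "
from h import *
print(to([0.62,0.0,0.30],0),manip.sense()['tcp_pos'])"
```

```text
(array([ 104.8, -143.3,    1.6]), np.float64(0.0), np.float64(0.0)) [ 0.51517964 -0.1433354   0.30164134]
```

Request:
{"api": "step_arm", "payload": {
  "targets": "15 -20 0 0;40 -55 0 0;65 -90 0 0;90 -122 0 0;105 -143 0 0;105 -143 0 0;105 -143 0 0;105 -143 0 0"
}}

```text
t: 2.5
tcp_pos: [0.6184, -0.0029, 0.3012]
tool_rot: [1.0, -0.0, -0.0, 0.0]
force: [-0.2, -0.4, 0.1]
finger_gap: 0.0
gripper_force: 0.0
```

```bash
python3 - <<'E'
from h import *
s=manip.sense();print(s["t"],s["tcp_pos"],s["force"])
T=pose("wrist",manip.get_calibration("wrist"));np.save("T1.npy",T)
im=snap("wrist","w1.png")
o={}
for q,z in[("selector_axis",.07),("selector",.1),("lug_end",.1),("button_top",.08),("machine",.0),("selector_lug",.07)]:
    r=manip.mark_of("wrist",q)
    for x in r[:2]: print(q,np.round(x["position"],1),round(x["p"],2),atz("wrist",x["position"],z,T).round(4))
E
```

```text
2.5 [ 0.61841533 -0.0029241   0.30121522] [-0.24087319 -0.38403714  0.14611645]
selector_axis [215.  175.9] 0.95 [0.5956 0.046  0.07  ]Traceback (most recent call last):
  File "<stdin>", line 7, in <module>
ValueError: it knows: button_top, comb, lug_end, machine, mug, pump_bottle, selector_axis, selector_lug, spoon, whale
```

View pics/w1.png

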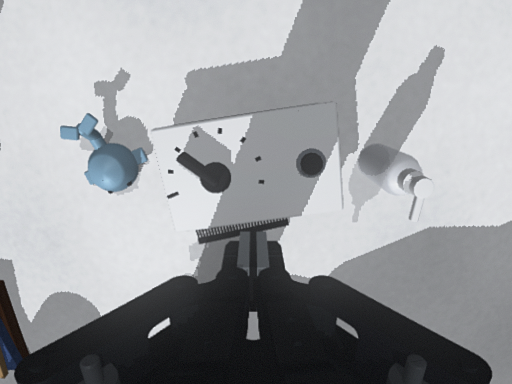

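The wrist view shows the deck. The axis is at (215,176), and the pointer runs to (179,154), which is the second click. The long mark is at (173,195), the fifth mark at about (243,139) and the button at (311,163). I'll get the accurate poses from this.

```bash
python3 - <<'E'
from h import *
T=np.load("T1.npy")
P={}
for q,z in[("selector_axis",.07),("selector_lug",.07),("lug_end",.1),("button_top",.08),("machine",.0),("comb",.0),("whale",0),("pump_bottle",0)]:
    for x in manip.mark_of("wrist",q)[:1]: P[q]=atz("wrist",x["position"],z,T); print(q,np.round(x["position"],1),round(x["p"],2),P[q].round(4))
a,b=P["selector_axis"],P["button_top"]; d=a-b; print(np.linalg.norm(d[:2]),"yaw",np.degrees(np.arctan2(-d[0],d[1])))
d=P["lug_end"]-a; print("lug ang",np.degrees(np.arctan2(d[1],d[0])),np.linalg.norm(d[:2]))
for p in[(173,195),(170,171),(178,150),(195,134),(220,130),(243,139),(258,158),(262,182)]:
    d=atz("wrist",p,.07,T)-a; print(np.degrees(np.arctan2(d[1],d[0])).round(1),np.linalg.norm(d[:2]).round(4))
c=[atz("wrist",p,.07,T) for p in[(152,129),(336,102),(343,208),(178,232)]];print(np.round(c,4))
E
```

```text
selector_axis [215.  175.9] 0.95 [0.5956 0.046  0.07  ]
selector_lug [219.8 174.1] 0.64 [0.598  0.0398 0.07  ]
lug_end [179.5 155.9] 0.92 [0.6278 0.0827 0.1   ]
button_top [310.1 165.4] 0.91 [ 0.6117 -0.0738  0.08  ]
machine [250.3 159.8] 0.82 [0.6018 0.0011 0.    ]
comb [238.4 222.5] 0.89 [0.4993 0.0205 0.    ]
whale [116.7 164. ] 0.78 [0.5962 0.206  0.    ]
pump_bottle [373.3 162.6] 0.74 [ 0.5978 -0.1867  0.    ]
0.12088699462481164 yaw 7.639498812012589
lug ang 48.68165876568125 0.04884274122261835
114.6 0.0623
83.4 0.0583
53.3 0.0567
23.0 0.0584
-8.1 0.0591
-37.7 0.0598
-67.1 0.06
-97.8 0.0611
[[ 0.656   0.1223  0.07  ]
 [ 0.688  -0.1032  0.07  ]
 [ 0.551  -0.1235  0.07  ]
 [ 0.516   0.1003  0.07  ]]
```

Request:
{"api": "step_arm", "payload": {
  "targets": "-3 -10 10 -8;-6 -25 30 -16;-9 -40 50 -24;-12 -55 70 -32;-15 -70 90 -40;-18 -82 105 -48;-20 -90 115 -56;-20 -94 120 -64;-20 -94 120 -72;-20 -94 120 -80;-20 -94 120 -88;-20 -94 120 -96"
}}

```text
t: 4.2
tcp_pos: [0.5992, 0.092, 0.1813]
tool_rot: [0.667, 0.745, 0.0, 0.0]
force: [-0.0, -0.2, -0.0]
finger_gap: -0.002
gripper_force: 0.0
```

```bash
python3 -c "
from h import *
print(to([0.5978,0.0915,0.13],142.8),manip.sense()['q'])"
```

```text
(array([-0.3, -1.5, 51.3]), np.float64(-46.5), np.float64(96.3)) [-3.18144260e-02  5.61401004e-01  1.53041998e+00 -1.42417900e-05
  1.04961982e+00 -1.42557913e-01]
```

Request:
{"api": "step_arm", "payload": {
  "targets": "0 -1 3 -8;0 -1 8 -16;0 -1 13 -24;0 -1 18 -32;0 -1 20 -40;0 -1 20 -46.5;0 -1 20 -46.5;0 -1 20 -46.5;0 -1 20 -46.5"
}}

```text
t: 5.1
tcp_pos: [0.5982, 0.0918, 0.1614]
tool_rot: [0.322, 0.947, 0.0, 0.0]
force: [0.7, -0.5, 0.6]
finger_gap: 0.001
gripper_force: 0.0
```

```bash
python3 - <<'E'
from h import *
s=manip.sense();print(s["t"],s["tcp_pos"],s["force"])
T=pose("wrist",manip.get_calibration("wrist"));np.save("T2.npy",T)
im=snap("wrist","w2.png")
for q,z in[("selector_axis",.07),("lug_end",.1),("button_top",.08)]:
    for x in manip.mark_of("wrist",q)[:1]: print(q,np.round(x["position"],1),round(x["p"],2),atz("wrist",x["position"],z,T).round(4))
print(to([0.5978,0.0915,0.13],142.8))
E
```

```text
5.1 [0.59819243 0.0918156  0.16139685] [ 0.74319743 -0.48723989  0.64221902]
selector_axis [205.7 221. ] 0.68 [0.5937 0.0457 0.07  ]
lug_end [271.6 237.7] 0.68 [0.6269 0.0882 0.1   ]
button_top [116.9 312. ] 0.54 [ 0.6109 -0.0767  0.08  ]
(array([ 0.1, -0.4, 31.4]), np.float64(-0.3), np.float64(142.5))
```

View pics/w2.png

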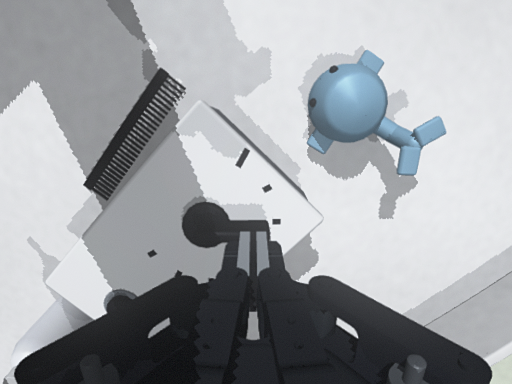

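This second view agrees with the first to within 2 mm. The bar runs from (205,222) to (270,228). I'll check where the planned tip lands in this picture.

```bash
python3 - <<'E'
from h import *
T=np.load("T2.npy");ax=np.array([.595,.0457])
th=np.radians(52.8);u=np.array([np.cos(th),np.sin(th)]);v=np.array([-u[1],u[0]])
for r,o in[(38,26),(38,16),(38,15),(38,37),(52,5),(52,-5)]: print(r,o,proj("wrist",[*(ax+u*r/1e3+v*o/1e3),.1],T).round(0))
im=cv2.imread("pics/w2.png")[200:240,180:300]
g=cv2.cvtColor(im,6)
for r in g[::4]: print(*(r[::6]//10))
E
```

```text
38 26 [251. 206.]
38 16 [251. 218.]
38 15 [251. 220.]
38 37 [251. 191.]
52 5 [270. 232.]
52 -5 [270. 244.]
15 16 12 12 12 20 20 23 23 23 23 23 23 23 23 23 23 23 23 23
15 13 12 5 5 5 12 21 19 20 20 20 20 20 23 23 23 23 23 23
16 12 5 5 5 6 6 10 20 20 20 20 20 20 23 23 23 23 23 23
15 7 5 5 5 6 5 6 20 20 20 20 20 20 19 23 23 23 23 23
15 5 5 4 5 5 5 5 13 19 20 20 20 20 20 23 23 23 23 23
15 5 5 5 5 5 5 5 5 10 10 11 8 8 8 23 6 23 23 23
16 5 5 5 5 5 5 5 5 5 6 6 6 6 6 24 16 23 23 23
16 4 4 4 4 4 5 5 5 5 5 5 6 6 6 19 23 23 23 23
15 4 5 4 4 4 6 6 6 6 13 14 6 14 14 16 23 23 23 23
15 5 5 4 4 4 4 5 5 5 13 14 6 14 14 16 23 23 23 23
```

Request:
{"api": "step_arm", "payload": {
  "targets": "0 0 15 -0.3;0 0 35 -0.3;0 0 50 -0.3;0 0 60 -0.3;0 0 68 -0.3;0 0 74 -0.3;0 0 78 -0.3;0 0 78 -0.3;0 0 78 -0.3"
}}

```text
t: 6.2
tcp_pos: [0.5984, 0.0918, 0.0837]
tool_rot: [0.319, 0.948, 0.0, 0.0]
force: [0.6, 0.0, 0.5]
finger_gap: -0.001
gripper_force: 0.0
```

```bash
python3 - <<'E'
import numpy as np
for o0,ph in((26,range(0,34,3)),(16,range(3,39,3))):
    print(";".join(f"{-o0+16*np.cos(p)-38*np.sin(p):.1f} {-38+38*np.cos(p)+16*np.sin(p):.1f} 0 {d}" for d in ph for p in[np.radians(d)]))
E
```

```text
-10.0 0.0 0 0;-12.0 0.8 0 3;-14.1 1.5 0 6;-16.1 2.0 0 9;-18.3 2.5 0 12;-20.4 2.8 0 15;-22.5 3.1 0 18;-24.7 3.2 0 21;-26.8 3.2 0 24;-29.0 3.1 0 27;-31.1 2.9 0 30;-33.3 2.6 0 33
-2.0 0.8 0 3;-4.1 1.5 0 6;-6.1 2.0 0 9;-8.3 2.5 0 12;-10.4 2.8 0 15;-12.5 3.1 0 18;-14.7 3.2 0 21;-16.8 3.2 0 24;-19.0 3.1 0 27;-21.1 2.9 0 30;-23.3 2.6 0 33;-25.4 2.1 0 36
```

Request:
{"api": "step_arm", "payload": {
  "targets": "-4 0 0 0;-7 0 0 0;-9 0 0 0;-10 0 0 0;-12 1 0 3;-14 1.5 0 6;-16 2 0 9;-18.3 2.5 0 12;-20.4 2.8 0 15;-22.5 3 0 18;-24.7 3.2 0 21;-26.8 3.2 0 24"
}}

```text
t: 7.4
tcp_pos: [0.6215, 0.078, 0.0833]
tool_rot: [0.51, 0.86, -0.0, -0.0]
force: [-0.5, 0.8, -0.6]
finger_gap: -0.0
gripper_force: 0.0
```

Request:
{"api": "step_arm", "payload": {
  "targets": "-2 0.8 0 3;-4 1.5 0 6;-6 2 0 9;-8.3 2.5 0 12;-10.4 2.8 0 15;-12.5 3 0 18;-14.7 3.2 0 21;-16.8 3.2 0 24;-19 3 0 27;-21 2.9 0 30"
}}

```text
t: 8.4
tcp_pos: [0.6341, 0.061, 0.0833]
tool_rot: [0.715, 0.699, -0.0, -0.0]
force: [0.2, -1.3, -0.8]
finger_gap: 0.002
gripper_force: 0.0
```

```bash
python3 - <<'E'
from h import *
s=manip.sense();print(s["t"],s["tcp_pos"],s["force"]);print(to([.6,.05,.08],52.8))
snap("side");snap("scene")
for n in("scene","side"):
  for q in("selector_axis","lug_end"):
    print(n,q,[(atz(n,x["position"],.07 if q[0]=="s" else .1).round(4),round(x["p"],2)) for x in manip.mark_of(n,q)[:1]])
E
```

```text
8.4 [0.63408663 0.06099308 0.08328887] [ 0.15962566 -1.34037782 -0.77223892]
(array([-11.8, -33.8,   3.3]), np.float64(35.9), np.float64(88.7))
scene selector_axis [(array([0.5929, 0.0385, 0.07  ]), 0.83)]
scene lug_end [(array([0.6314, 0.0494, 0.1   ]), 0.58)]
side selector_axis [(array([0.6108, 0.04  , 0.07  ]), 0.95)]
side lug_end [(array([0.6472, 0.0296, 0.1   ]), 0.55)]
```

Request:
{"api": "step_arm", "payload": {
  "targets": "-2 0.8 0 3;-4 1.5 0 6;-6 2 0 9;-8.3 2.5 0 12;-10.4 2.8 0 15;-12.5 3 0 18;-14.7 3.2 0 21;-16.8 3.2 0 24;-19 3 0 27;-19 3 0 27;-19 3 0 27"
}}

```text
t: 9.8
tcp_pos: [0.6366, 0.0422, 0.0833]
tool_rot: [0.858, 0.514, -0.0, -0.0]
force: [-0.0, 0.5, -0.5]
finger_gap: -0.0
gripper_force: 0.0
```

Request:
{"api": "step_arm", "payload": {
  "targets": "3 0 0 0;8 0 0 0;14 0 0 0;18 0 0 0;20 0 -5 0;20 0 -25 0;20 0 -55 0;20 0 -90 0;20 0 -120 0;20 0 -120 0;20 0 -120 0;20 0 -120 0"
}}

```text
t: 11.0
tcp_pos: [0.6451, 0.0598, 0.2022]
tool_rot: [0.858, 0.514, -0.001, -0.001]
force: [-0.1, 0.5, -0.6]
finger_gap: -0.003
gripper_force: 0.0
```

```bash
python3 - <<'E'
from h import *
s=manip.sense();print(s["t"],s["tcp_pos"],s["force"])
T=pose("wrist",manip.get_calibration("wrist"));np.save("T3.npy",T)
im=snap("wrist","w3.png")
for q,z in[("selector_axis",.07),("lug_end",.1),("button_top",.08)]:
    for x in manip.mark_of("wrist",q)[:1]: print(q,np.round(x["position"],1),round(x["p"],2),atz("wrist",x["position"],z,T).round(4))
E
```

```text
11.0 [0.64507744 0.05982933 0.20222826] [-0.05574683  0.46740434 -0.57235672]
selector_axis [215.8 211.8] 0.85 [0.5973 0.0486 0.07  ]
lug_end [270.8 231.8] 0.94 [0.6403 0.0175 0.1   ]
```

View pics/w3.png

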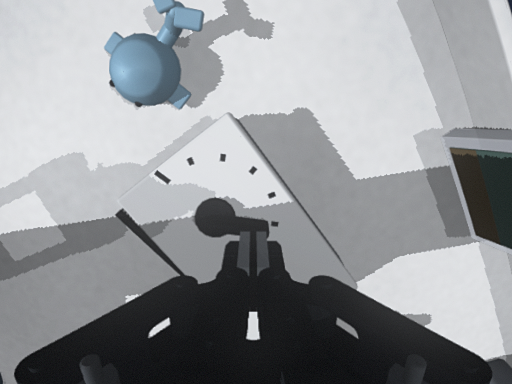

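The pointer now points at the fifth short mark at (275,224), with its tip at about (268,228). The machine and the whale are undisturbed. Next I go to the button.

```bash
python3 -c "
from h import *
print(to([0.58,-0.075,0.20],8))"
```

```text
(array([-149.7,    6.1,    2.1]), np.float64(53.8), np.float64(61.8))
```

Request:
{"api": "step_arm", "payload": {
  "targets": "-10 0 0 8;-35 2 0 16;-65 3 0 24;-95 4 0 32;-120 5 0 40;-140 6 0 48;-150 6 0 54;-150 6 0 54;-150 6 0 54;-150 6 0 54"
}}

```text
t: 12.2
tcp_pos: [0.5808, -0.0747, 0.2031]
tool_rot: [0.998, 0.069, -0.0, -0.0]
force: [1.2, 0.5, 0.3]
finger_gap: 0.003
gripper_force: 0.0
```

```bash
python3 - <<'E'
from h import *
s=manip.sense();print(s["t"],s["tcp_pos"],s["force"])
T=pose("wrist",manip.get_calibration("wrist"))
im=snap("wrist","w4.png")
for q,z in[("selector_axis",.07),("lug_end",.1),("button_top",.08)]:
    for x in manip.mark_of("wrist",q)[:1]: print(q,np.round(x["position"],1),round(x["p"],2),atz("wrist",x["position"],z,T).round(4))
print(to([0.6115,-0.0755,0.095],8))
E
```

```text
12.2 [ 0.58076034 -0.07472824  0.20307544] [1.23898362 0.47585819 0.27874938]
selector_axis [128.1 146.4] 0.67 [0.5967 0.0454 0.07  ]
lug_end [152.9 103.5] 0.81 [0.6405 0.0144 0.1   ]
button_top [259.6 148.7] 0.87 [ 0.6126 -0.0759  0.08  ]
(array([ 30.4,   5. , 108.2]), np.float64(-0.1), np.float64(7.9))
```

View pics/w4.png

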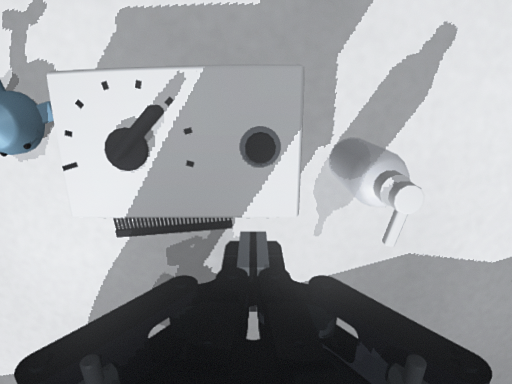

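The pointer is clearly on the fifth mark at (168,101), with marks six and seven beyond it. The button is at (260,149).

Request:
{"api": "step_arm", "payload": {
  "targets": "8 1 10 0;18 3 25 0;27 4 45 0;31 5 65 0;31.5 5.2 85 0;31.5 5.2 98 0;31.5 5.2 105 0;31.5 5.2 108 0;31.5 5.2 108 0;31.5 5.2 108 0"
}}

```text
t: 13.4
tcp_pos: [0.613, -0.0764, 0.0961]
tool_rot: [0.998, 0.068, 0.001, 0.0]
force: [-0.3, 0.2, 0.5]
finger_gap: -0.003
gripper_force: 0.0
```

Request:
{"api": "step_arm", "payload": {
  "targets": "0 0 4 0;0 0 8 0;0 0 11 0;0 0 13 0;0 0 14 0;0 0 15 0;0 0 16 0;0 0 17 0;0 0 17 0"
}}

```text
t: 14.3
tcp_pos: [0.6124, -0.0762, 0.0785]
tool_rot: [0.998, 0.068, 0.0, 0.0]
force: [-0.9, 0.4, 3.4]
finger_gap: 0.003
gripper_force: 1.2
```

Contact at 3.4 N. I keep pressing gently.

Request:
{"api": "step_arm", "payload": {
  "targets": "0 0 1 0;0 0 2 0;0 0 2.5 0;0 0 3 0;0 0 3.5 0;0 0 3.5 0;0 0 3.5 0"
}}

```text
t: 15.0
tcp_pos: [0.6124, -0.0762, 0.0751]
tool_rot: [0.998, 0.068, 0.0, 0.0]
force: [-1.4, 0.0, 5.9]
finger_gap: 0.002
gripper_force: 2.7
```

Request:
{"api": "step_arm", "payload": {
  "targets": "0 0 0.5 0;0 0 1 0;0 0 1.5 0;0 0 1.5 0;0 0 1.5 0"
}}

```text
t: 15.5
tcp_pos: [0.6125, -0.0762, 0.0749]
tool_rot: [0.998, 0.068, 0.0, 0.0]
force: [-3.7, 0.7, 12.5]
finger_gap: 0.003
gripper_force: 6.4
```

The button has bottomed out: travel stopped at z 0.075 with 12.5 N. I release and retreat.

Request:
{"api": "step_arm", "payload": {
  "targets": "0 0 -1 0;0 0 -3 0;0 0 -6 0;0 0 -12 0;0 0 -25 0;0 0 -50 0;0 0 -85 0;-10 0 -115 0;-25 0 -125 0;-33 0 -125 0;-33 0 -125 0;-33 0 -125 0"
}}

```text
t: 16.7
tcp_pos: [0.5795, -0.0806, 0.1975]
tool_rot: [0.998, 0.068, -0.001, -0.0]
force: [-0.1, -0.0, -0.9]
finger_gap: 0.001
gripper_force: 0.0
```

```bash
python3 - <<'E'
from h import *
s=manip.sense();print(s["t"],s["tcp_pos"],s["force"])
T=pose("wrist",manip.get_calibration("wrist"))
im=snap("wrist","w5.png")
for q,z in[("selector_axis",.07),("lug_end",.1),("button_top",.08)]:
    for x in manip.mark_of("wrist",q)[:1]: print(q,np.round(x["position"],1),round(x["p"],2),atz("wrist",x["position"],z,T).round(4))
E
```

```text
16.7 [ 0.57945903 -0.08057582  0.19752472] [-0.07485609 -0.03415059 -0.89576308]
selector_axis [120.8 147.9] 0.73 [0.5945 0.0442 0.07  ]
lug_end [142.7 104.4] 0.85 [0.638  0.0146 0.1   ]
button_top [254.3 145.5] 0.88 [ 0.6142 -0.0766  0.08  ]
```

View pics/w5.png

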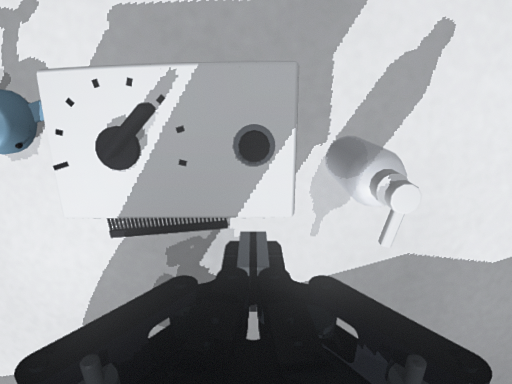

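The pointer is on the fifth mark at (161,98). The button at (254,146) is up, the machine hasn't moved, and the arm is clear.

```bash
python3 -c "
from station import manip
print(manip.sign_off())"
```

```text
the job is handed in; nothing more can be done
None
```

I turned the selector clockwise from the second to the fifth click, then pressed the start button fully down and let it spring back, and handed the job in with the arm clear, nothing else on the nightstand touched and about 17 s used.

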